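# Load a module under the spring clip of a programming fixture

### The arm

A 6-joint arm with a two-finger parallel gripper is mounted at the origin on the work surface. World frame = base frame: x ahead of the robot, y to its left, z up, the work surface at z = 0. Lengths are in m, angles in rad, forces in N, time in s.
With the tool pointing down it reaches from about 0.25 to 0.775 m from the base axis. Payload 4 kg.
Tool frame: the origin (TCP) lies at the very end of the fingers, on their centre line; the grasp point (between the pads) lies 19 mm behind it; z points along the fingers, y is the direction in which the jaws open and shut (so a half turn about z gives the same grasp; the last joint's range is limited). The gripper opens to 94 mm and grips with 3 to 60 N. Pads are 16 mm wide; open, the fingers measure 119 mm over their backs; the gripper's body (75 mm by 177 mm) begins 78 mm behind the grasp point.
Start: joints at [-1.355, 0.087, 1.371, -0, 1.684, -0.103], TCP at [0.172, -0.522, 0.206] pointing down, gripper open.
Joint ranges: [-3.1, 3.1], [-0.76, 2.03], [0.27, 2.55], [-1.08, 4.22], [0.17, 2.65], [-2.57, 2.57]. Speed limits (rad/s): [2.79, 2.79, 3.14, 3.14, 3.14, 3.14].

### API

Orientations are given as [roll, pitch, yaw] about the fixed x, y, z axes, in that order (R = Rz(yaw) Ry(pitch) Rx(roll)).
In Python, from bench import robot, snapshot, models gives the robot as it stands.
- The arm moves only by the tool arm_command, never from a script. Its argument "commands" is text: rows parted by semicolons, each of 7 numbers parted by spaces: the shift along the tool's x, y, z in mm, then the turn, a rotation vector about the tool's x, y, z in degrees, then the opening, from 0 (shut) to 1 (fully open). In form: tx ty tz rx ry rz hand; .... A call has 1 to 12 rows; each row shifts and turns the pose as measured when the row begins, along the tool's axes as they then stand; what a row does not reach is not made up. A row lasts 1/8 s, in which the tool goes at most 62.5 mm and 10.7 degrees, less where a joint would pass 70% of its speed; a pose out of reach is approached as far as the arm can. A call is refused whole if a number of a shift passes 62.5 or a number of a turn 10.7, either way. A call with a gripper value outside its range is refused whole. The fingers move at their own pace and stop on an object; the grip force is fixed at half the most. Time passes only in rows, so rows that do not move let the fingers close. It gives the time, the measured TCP pose, the force and the opening at its end, in the units of the state.
- robot.get_obs(): the state, without advancing time (a new reading comes with each control period).
- snapshot(name): name is "side" or "top" or "wrist"; returns a dict with "img" (400x640x3 uint8, blue, green, red), "camera_matrix" (3x3 intrinsics, pixels), "origin" and "rotation" of the camera in the world. Camera axes: x right, y down, z forward; pixel columns grow to the right and rows downward; lengths in m; the calibration is good to about 2 mm. A picture is of the moment at which its call begins. There is no depth.
- robot.close_job(): hands the job in, once; it reports no verdict.
Trained networks look in a picture, given as the dict that the camera call returned (one of the last four; its "shot" number tells which), for a name from the list of things; names that differ only in an ending like _2 or _b are one class to them, and where a whole thing is asked for, a point or a joint stands for the part that bears it (a point fixed in the world has none). Each returns a list of dicts, best first, with "conf" (0 to 1); they miss things now and then, are a little off and sometimes report something else, mostly with a low value. They report only what shows in the picture. A call takes as long as a camera call. They do not tell look-alikes from the thing itself.
- models.spot_in(query, picture): "bbox" ([left, top, width, height] as shares, 0 to 1, of the picture: columns of its width, rows of its height, round what is visible of it).
- models.tip_of(query, picture): "centre" ([column, row] as shares, 0 to 1, of the picture: columns of its width, rows of its height: a listed point, or the origin of a listed thing).
The state is a dict: "time": time; "joint_positions": joint angles; "qvel": joint speeds; "joint_torque": joint torques, N m; "tool_pos": TCP position; "ee_rot": TCP orientation; "wrist_force": force on the tool from outside, world axes, zero at the start; "wrist_torque": the same for the moment, N m; "width": finger opening in m.
Only numpy, scipy, OpenCV 4.12 (cv2) and the standard library are available. Lean on these libraries where they do the work, as an engineer would, in place of code of your own. Each camera call takes 0.05 s, during which the arm holds its last target. There are 200 camera calls.

### The job

Load the radio module into the programming fixture: slide it along the bed up to the clip, hold the clip's tail down with one fingertip so that its nose lifts, and meanwhile with the other fingertip push the module in beneath the nose until it meets the end stop. Then let the clip close on the module's tongue and take the hand away. Only push and press: do not lift or tip the module, and leave the bottle, the reel and the screwdriver where they are.

Things in the scene. Friction and masses are not known exactly. Their poses are not given: they have to be found in the camera images.
- fixture: Programming fixture, fixed: aluminium base 205 x 92 mm, on it a black bed 68 mm wide and a bare steel see-saw spring clip. Origin on the bench top below the clip's hinge axis; x along the bed, the way the module is pushed in, y left, z up; positions below are in this frame. Bed top: z = 22 mm, x = -125 to +6 mm. Behind the hinge the base's top is at z = 10 mm.
- end_stop (a point): Middle of the end stop's face at bed height (x = -12 mm, z = 22 mm in the fixture's frame). The stop is 6 mm high and 42 mm wide. Two guide rails 3 mm high lead up to it on the bed, 43 mm apart from x = -34 to -12 mm, flaring outwards to about 58 mm apart at x = -54 mm.
- hinge (a point): Middle of the clip's hinge axis, which runs along the fixture's y (x = 0, z = 31 mm in its frame), between two ears that reach 6 mm before, behind and above it.
- clip (a joint): Angle of the spring clip, rad. 0: shut, nose 1.5 mm above the bed, too low for the tongue; grows as the tail is pressed down and the nose rises; 0.38: its limit. The tongue passes freely above 0.17; shut on the tongue it reads about 0.12. A spring closes it: pressing 20 mm behind the hinge takes about 2 N to start and 8 N at 0.3 rad.
- clip_nose (a point): Middle of the underside of the clip's contact nose, 22 mm before the hinge. The nose is 5 mm thick along x and 24 mm wide; shut, its front face is at x = -24.5 mm in the fixture's frame. A module pushed against the shut nose just stops there.
- clip_tail (a point): Middle of the upper face of the clip's press tail, 34 mm behind the hinge axis. The tail is a flat plate from 12 to 58 mm behind the hinge, 34 mm wide. Shut, it slopes up away from the hinge by 0.30 rad; pressed to 0.30 rad it lies level, its upper face at z = 26 mm. A fingertip may slide along it.
- module: Radio module lying loose on the bed before the clip, ~40 g: a flat board 31 mm long (x), 40 mm wide (y), 4 mm thick. On its rear 15 mm a metal can, 38 mm wide and flush with the rear edge, makes it 12 mm high; the front 16 mm is the bare contact tongue. Origin: centre of its underside; x towards the tongue. Origin at fixture x = -40 mm: touching the shut nose; -27.5 mm: home at the stop.
- bottle: White plastic dropper bottle, diameter 42 mm, 118 mm tall, standing; origin at the centre of its underside. To be left alone.
- reel: Solder reel lying on its side face, diameter 60 mm, 40 mm tall; origin at the centre of its underside. To be left alone.
- driver: Black-handled screwdriver lying on the bench, 160 mm long along its x, handle 26 mm thick; origin on the bench below its middle. To be left alone.
Things that resemble listed ones, but are neither listed nor needed, are in the scene too. There is more than one size of the module; the one meant has the size given above.

How it is judged:
On the way, in this order (a step that is already met when the one before it is completed fails the run):
1. a fingertip holds the clip open while the module still waits in front of the nose (value of joint clip above 0.17 rad and contact force between the fingers and clip above 0.5 N and x of module in the frame of fixture below -0.037 m), for 0.1 s.
2. with the clip still held open, the other fingertip has pushed the module's tongue in beneath the nose (value of joint clip above 0.15 rad and contact force between the fingers and clip above 0.5 N and contact force between the fingers and module above 0.05 N and x of module in the frame of fixture above -0.034 m), for 0.05 s.
At the end, for the whole second after the job is handed in: The module lies flat on the bed within 3 mm of the end stop, within 4 mm of the bed's middle line and within 0.1 rad of straight, at rest, and the released clip has closed on its tongue (clip angle 0.06 to 0.16 rad, pressing with more than 1 N) (x of module in the frame of fixture above -0.0305 m and y of module in the frame of fixture between -0.004 and 0.004 m and z of module in the frame of fixture between 0.0195 and 0.0245 m and angle between the x axis of module and the x axis of fixture, either way round below 0.1 rad and value of joint clip between 0.06 and 0.16 rad and contact force between clip and module above 1 N and linear speed of module below 0.02 m/s); the robot touches nothing.
It fails at once if the module is lifted off the bed by more than 5 mm (z of module in the frame of fixture above 0.027 m).
It fails at once if the module is tipped by more than 0.3 rad (angle between module's own z axis and vertical above 0.3 rad).
It fails at once if the bottle, the reel or the screwdriver is moved by more than 20 mm (distance of any of bottle, reel, driver from where it was at the start of the episode above 0.02 m).
It also fails if it takes over 51 s, if anything falls off the work surface, if the arm or the gripper's body presses on something with over 40 N, if the wrist force passes 120 N, or if a joint passes its speed limit or range.

## Working session

There is one attempt and no reset: what is moved stays moved. The work goes in short steps, Python scripts to look and compute and a tool call to move; the robot and the scene stay as the last step left them, time stands still between calls to the robot, and variables do not carry over. Pictures are saved under pics/ and viewed, about 8 in all and at most 12, crops included, and the job is handed in when it is done.

Besides the shell and the picture viewer there is one more tool, called as a command line: name --argument value ..., lists and objects as JSON in quotes. arm_command: Moves the arm, as the interface text tells. Its arguments: {"type":"object","properties":{"commands":{"type":"string"}},"required":["commands"]}

```bash
mkdir -p pics; ls; cat > h.py <<'E'
import numpy as np, cv2, sys
from bench import robot, snapshot, models
def ray(s,c):  # pixel -> origin, dir
    K=np.array(s["camera_matrix"]);d=np.array(s["rotation"])@np.linalg.inv(K)@[c[0],c[1],1.]
    return np.array(s["origin"]),d
def atz(s,c,z):
    o,d=ray(s,c);return o+d*(z-o[2])/d[2]
def proj(s,p):
    K=np.array(s["camera_matrix"]);q=K@(np.array(s["rotation"]).T@(np.array(p)-s["origin"]));return q[:2]/q[2]
E
python3 - <<'E'
from h import *
H={"end_stop":.022,"hinge":.031,"clip_nose":.0235,"clip_tail":.036,"module":.022,"fixture":0,"bottle":0,"reel":0,"driver":0}
ims=[]
for n in("top","side"):
    s=snapshot(n);ims.append(s["img"]);cv2.imwrite(f"pics/{n}0.png",s["img"]);print(n,np.round(s["origin"],3))
    for q,z in H.items():
        for r in models.tip_of(q,s)[:3]:
            c=np.array(r["centre"])*[640,400];print(q,round(r["conf"],2),c.round(1),atz(s,c,z).round(4))
E
```

```text
pics
top [0.395 0.048 0.939]Traceback (most recent call last):
  File "<stdin>", line 8, in <module>
  File "h.py", line 7, in atz
    o,d=ray(s,c);return o+d*(z-o[2])/d[2]
                                     ~^^^
IndexError: invalid index to scalar variable.
```

```bash
python3 -c "
from h import *
s=robot.get_obs();print({k:np.round(v,3) for k,v in s.items()})"
```

```text
{'time': np.float64(0.1), 'joint_positions': array([-1.355,  0.088,  1.372, -0.   ,  1.684, -0.103]), 'qvel': array([ 0.002, -0.002, -0.003, -0.   ,  0.002, -0.   ]), 'joint_torque': array([ 3.0000e-03, -3.4125e+01, -3.0330e+01,  7.2000e-02,  3.0000e-02,
       -0.0000e+00]), 'tool_pos': array([ 0.172, -0.522,  0.204]), 'ee_rot': array([-3.14 , -0.   ,  0.319]), 'wrist_force': array([-0.71 ,  0.285, -0.185]), 'wrist_torque': array([ 0.009, -0.03 , -0.026]), 'width': np.float64(0.094)}
```

View pics/top0.png

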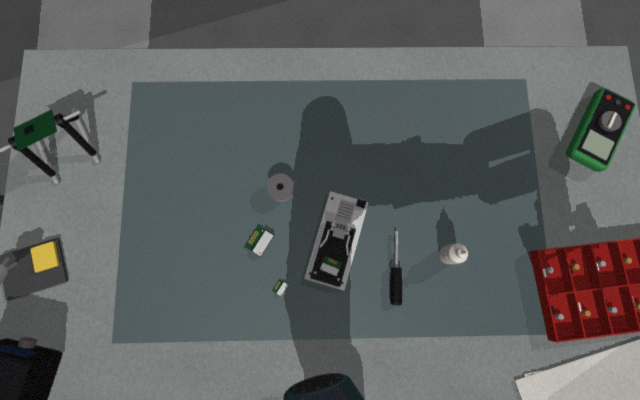

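The top view shows the fixture at about (337,240) px, tail end upward, with the module on the bed at (331,265). There are decoy modules at (260,240) and (280,287), the reel at (280,186), the driver at (396,265) and the bottle at (453,253). The scene's rotation format needs checking.

```bash
python3 - <<'E'
from h import *
s=snapshot("top");print(s["rotation"],s["camera_matrix"],s.keys())
E
```

```text
[-2.94425837 -0.01761968 -1.58802172] [[415.06089882   0.         321.50633083]
 [  0.         415.06089882 191.67176927]
 [  0.           0.           1.        ]] dict_keys(['img', 'camera_matrix', 'origin', 'rotation', 'shot'])
```

```bash
cat > h.py <<'E'
import numpy as np, cv2, sys
from scipy.spatial.transform import Rotation as Ro
from bench import robot, snapshot, models
def R(s): return Ro.from_euler("xyz",s["rotation"]).as_matrix()
def ray(s,c):
    K=np.array(s["camera_matrix"]);d=R(s)@np.linalg.inv(K)@[c[0],c[1],1.]
    return np.array(s["origin"]),d
def atz(s,c,z):
    o,d=ray(s,c);return o+d*(z-o[2])/d[2]
def proj(s,p):
    K=np.array(s["camera_matrix"]);q=K@(R(s).T@(np.array(p)-s["origin"]));return q[:2]/q[2]
H={"end_stop":.022,"hinge":.031,"clip_nose":.0235,"clip_tail":.036,"module":.022,"fixture":0,"bottle":0,"reel":0,"driver":0}
def look(n,qs=H,f=None):
    s=snapshot(n)
    if f: cv2.imwrite(f"pics/{f}.png",s["img"])
    for q in qs:
        for r in models.tip_of(q,s)[:3]:
            c=np.array(r["centre"])*[640,400];print(n,q,round(r["conf"],2),c.round(1),atz(s,c,H[q]).round(4))
    return s
E
python3 - <<'E'
from h import *
look("top");look("side",f="side0")
E
```

```text
top end_stop 0.56 [338.8 233.3] [ 0.4837 -0.0084  0.022 ]
top hinge 0.66 [339.7 229.1] [ 0.4921 -0.0101  0.031 ]
top clip_nose 0.82 [334.9 236.7] [4.763e-01 4.000e-04 2.350e-02]
top clip_tail 0.85 [346.9 213.7] [ 0.5251 -0.0264  0.036 ]
top module 0.8 [256.1 243.3] [0.4646 0.1735 0.022 ]
top module 0.54 [328.7 264.1] [0.417  0.0153 0.022 ]
top module 0.49 [280.1 285. ] [0.3745 0.1208 0.022 ]
top fixture 0.63 [342.6 229.2] [ 0.495  -0.0186  0.    ]
top fixture 0.36 [280.8 190.6] [0.5862 0.1214 0.    ]
top bottle 0.96 [449.  254.6] [ 0.4341 -0.2568  0.    ]
top bottle 0.64 [330.6 266.1] [0.4131 0.0103 0.    ]
top reel 0.6 [277.7 189.8] [0.5882 0.1286 0.    ]
top reel 0.49 [338.2 231.1] [ 0.4909 -0.0085  0.    ]
top driver 0.96 [396.2 268. ] [ 0.4065 -0.136   0.    ]
side end_stop 0.97 [350.8 210.9] [ 0.4884 -0.0116  0.022 ]
side hinge 0.65 [348.  202.9] [ 0.4973 -0.0264  0.031 ]
side clip_nose 0.64 [356.7 212.8] [ 0.4746 -0.0068  0.0235]
side clip_nose 0.46 [392.4 186.3] [ 0.4049 -0.1068  0.0235]
side clip_tail 0.92 [334.3 200.1] [ 0.528  -0.0245  0.036 ]
side clip_tail 0.3 [353.3 211.7] [0.4812 0.0032 0.036 ]
side module 0.75 [342.2 280.7] [0.4767 0.1783 0.022 ]
side module 0.64 [398.2 274.3] [0.3712 0.1425 0.022 ]
side module 0.47 [383.6 225.1] [0.4126 0.0173 0.022 ]
side fixture 0.61 [346.3 216.2] [ 0.4981 -0.0144  0.    ]
side bottle 0.56 [385.9 155. ] [ 0.4317 -0.247   0.    ]
side reel 0.76 [295.9 257.6] [0.5832 0.1229 0.    ]
side driver 0.86 [390.2 187.1] [ 0.4098 -0.1287  0.    ]
side driver 0.41 [294.  259.3] [0.586  0.1279 0.    ]
```

View pics/side0.png

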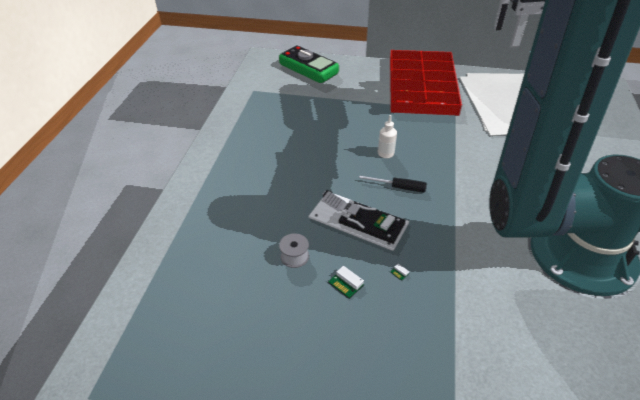

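Side view confirms: fixture at (358,218) px, module on its bed around (384,223), and the two other modules lie loose on the bench (decoys). Fixture yaw is about -0.31. I move above it for a close look.

arm_command --commands "42 -41 0 0 0 0 0; 42 -41 0 0 0 0 0; 42 -41 0 0 0 0 0; 42 -41 0 0 0 0 0; 42 -41 0 0 0 0 0; 42 -41 0 0 0 0 0; 42 -41 0 0 0 0 0; 42 -41 0 0 0 0 0; 42 -41 0 0 0 0 0; 42 -41 0 0 0 0 0"

```text
time: 2.4
tool_pos: [0.4508, 0.0101, 0.2068]
ee_rot: [3.136, -0.007, 0.309]
wrist_force: [0.7, -1.1, 0.3]
width: 0.0005
```

arm_command --commands "0 0 0 0 0 -9 0; 0 0 0 0 0 -9 0; 0 0 0 0 0 -9 0; 0 0 0 0 0 -9 0; 0 0 0 0 0 -9 0; 0 0 0 0 0 -9 0"

```text
time: 3.15
tool_pos: [0.4519, 0.0161, 0.2067]
ee_rot: [3.133, -0.001, 1.294]
wrist_force: [-0.6, 0.9, 0.1]
width: 0.0009
```

```bash
python3 - <<'E'
from h import *
o=robot.get_obs();print(o["tool_pos"].round(4),o["ee_rot"].round(3),o["joint_positions"].round(2),o["width"])
s=look("wrist",["module","hinge","clip_nose","clip_tail","end_stop"],f="w0");print(s["origin"].round(3))
E
```

```text
[0.4519 0.0161 0.2067] [ 3.133e+00 -1.000e-03  1.294e+00] [-0.09 -0.14  1.59 -0.    1.68  0.19] 0.0008934957851194458
wrist module 0.76 [300.8  54.5] [0.4719 0.1685 0.022 ]
wrist module 0.75 [292.5 195. ] [0.413  0.0116 0.022 ]
wrist module 0.69 [236.5 118.8] [0.376  0.1215 0.022 ]
wrist hinge 0.92 [361.3 196.8] [ 0.498  -0.0129  0.031 ]
wrist hinge 0.33 [387.3 199. ] [ 0.5294 -0.0249  0.031 ]
wrist clip_nose 0.67 [342.3 199.2] [ 0.474  -0.0113  0.0235]
wrist clip_tail 0.74 [388.5 198.9] [ 0.53   -0.0236  0.036 ]
wrist end_stop 0.84 [350.5 193.4] [ 0.4863 -0.0072  0.022 ]
[0.47  0.089 0.386]
```

View pics/w0.png

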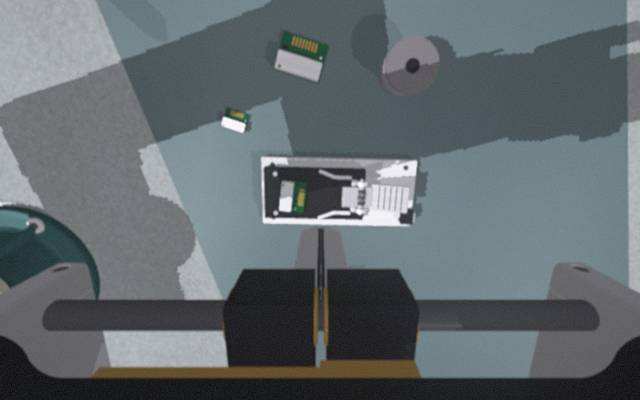

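The wrist view shows the fixture with corners about (262,156), (418,159), (414,226) and (262,224). The module is at (293,196) with its tongue facing the clip (+x), and the tail is at (388,199). I need an enlarged crop to fix the fixture frame.

```bash
python3 - <<'E'
from h import *
im=cv2.imread("pics/w0.png")[145:240,250:430]
cv2.imwrite("pics/w0c.png",cv2.resize(im,None,fx=4.4,fy=4.4,interpolation=cv2.INTER_CUBIC))
E
```

```text
(no output)
```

View pics/w0c.png

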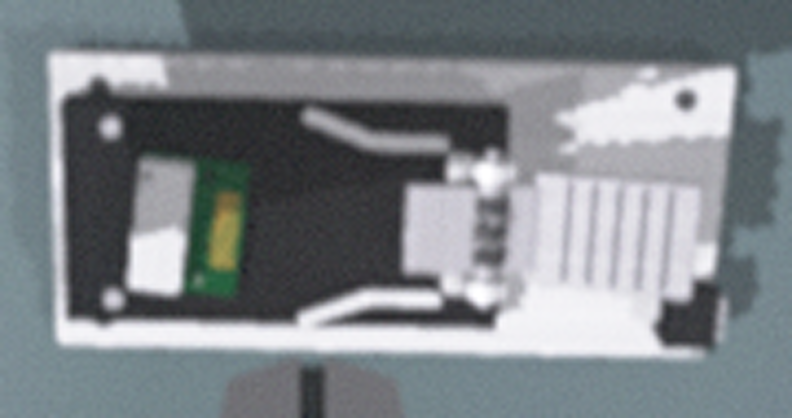

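```bash
cat > fit.py <<'E'
from h import *
from scipy.optimize import least_squares
def fw(p,q): # fixture->world
    c,s=np.cos(p[2]),np.sin(p[2]);q=np.atleast_2d(q)
    return np.c_[p[0]+c*q[:,0]-s*q[:,1],p[1]+s*q[:,0]+c*q[:,1],q[:,2]]
def wf(p,w):
    c,s=np.cos(p[2]),np.sin(p[2]);d=np.array(w)-[p[0],p[1],0];return np.array([c*d[0]+s*d[1],-s*d[0]+c*d[1],d[2]])
E
python3 - <<'E'
from fit import *
s=snapshot("wrist")
k=lambda a:np.array(a,float)/4.4+[250,145]-.4
P=np.array([(-125,34,22),(6,34,22),(6,-34,22),(-125,-34,22),(57,17,43),(57,-17,43),(-54,29,25),(-54,-29,25),(-12,22.5,25),(-12,-22.5,25)])/1e3
U=k([(67,98),(508,106),(497,327),(70,321),(700,188),(691,300),(304,112),(301,322),(447,142),(441,298)])
r=least_squares(lambda p:np.ravel([proj(s,w) for w in fw(p,P)]-U),[.495,-.015,-.31],loss="soft_l1")
print(r.x.round(4));print(r.fun.reshape(-1,2).round(1))
M=k([(140,157),(128,291),(249,162),(238,296)])
for m,z in zip(M,(.034,.034,.026,.026)): print((wf(r.x,atz(s,m,z))*1e3).round(1))
print("hinge/tail from detections", [ (wf(r.x,w)*1e3).round(1) for w in ([.498,-.0129,.031],[.53,-.0236,.036],[.4973,-.0264,.031],[.4921,-.0101,.031],[.4837,-.0084,.022],[.4884,-.0116,.022],[.528,-.0245,.036])])
E
```

```text
[ 0.4971 -0.0125 -0.3069]
[[-1.9 -0.1]
 [ 0.8  0.2]
 [ 0.1  0.6]
 [-1.1  0.1]
 [ 0.7 -1.1]
 [-0.   0. ]
 [ 0.1  2.1]
 [-0.2 -2. ]
 [ 0.4  1.1]
 [ 0.  -0.7]]
[-100.3   19.4   34. ]
[-104.2  -20.3   34. ]
[-69.8  17.   26. ]
[-72.6 -23.7  26. ]
hinge/tail from detections [array([ 0.9, -0.1, 31. ]), array([34.7, -0.6, 36. ]), array([  4.4, -13.2,  31. ]), array([-5.5,  0.8, 31. ]), array([-14. ,  -0.1,  22. ]), array([-8.6, -1.8, 22. ]), array([33.1, -2.1, 36. ])]
```

```bash
cat > go.py <<'E'
from fit import *
P=[0.4971,-0.0125,-0.3069]
def tell(t=None):
    o=robot.get_obs();f=wf(P,o["tool_pos"])*1e3
    print("t",round(float(o["time"]),2),"f",f.round(1),"F",np.round(o["wrist_force"],1),"w",round(float(o["width"])*1e3,1))
    if t:
        R0=Ro.from_euler("xyz",o["ee_rot"]);R1=Ro.from_euler("xyz",[np.pi,0,P[2]+np.pi/2])
        d=R0.inv().apply(fw(P,np.array(t)/1e3)[0]-o["tool_pos"])*1e3
        print("shift",d.round(1),"turn",np.degrees((R0.inv()*R1).as_rotvec()).round(2))
if __name__=="__main__": tell([float(a) for a in sys.argv[1:4]] or None)
E
python3 go.py -122 -1 60
```

```text
t 3.5 f [-51.6  13.5 206.7] F [ 0.2 -0.3  0.4] w 0.3
shift [-13. -72. 146.] turn [ 0.5  -0.05  1.34]
```

arm_command --commands "-3 -18 36 0.5 0 1.3 0; -3 -18 36 0 0 0 0; -3 -18 36 0 0 0 0; -3 -18 30 0 0 0 0; 0 0 0 0 0 0 0; 0 0 0 0 0 0 0"

```text
time: 4.25
tool_pos: [0.3808, 0.0259, 0.0669]
ee_rot: [3.136, -0.002, 1.257]
wrist_force: [0.6, 0.2, -0.4]
width: 0.0005
```

```bash
python3 go.py -122 -1 27; python3 - <<'E'
from h import *
s=snapshot("wrist");im=s["img"];cv2.imwrite("pics/w1.png",im)
E
```

```text
t 4.25 f [-122.5    1.5   66.9] F [ 0.6  0.2 -0.4] w 0.5
shift [-2.5  0.3 39.9] turn [ 0.33 -0.13 -0.37]
```

View pics/w1.png

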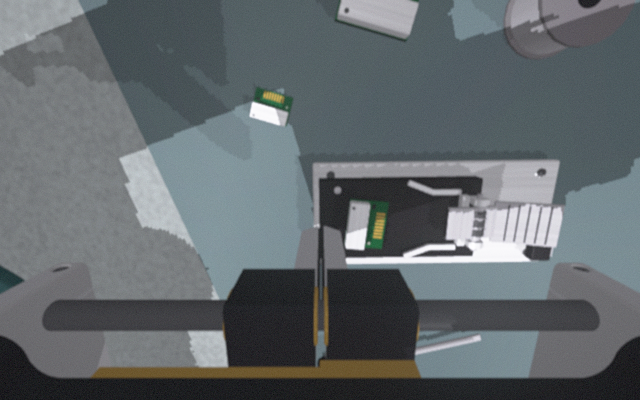

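The view shows the closed fingertips (px 297–345) just behind the module (rear at 347), so I back off 5 mm more before lowering.

arm_command --commands "-2 -5 0 0 0 0 0; 0 0 20 0 0 0 0; 0 0 16 0 0 0 0; 0 0 3 0 0 0 0; 0 0 0 0 0 0 0"

```text
time: 4.92
tool_pos: [0.3818, 0.0247, 0.0337]
ee_rot: [3.124, -0.005, 1.256]
wrist_force: [0.3, 0.4, 0.0]
width: 0.0004
```

```bash
python3 go.py -127 -1 27;  python3 - <<'E'
from h import *
s=snapshot("wrist");im=s["img"];cv2.imwrite("pics/w2.png",cv2.resize(im[120:320,240:600],None,fx=2.2,fy=2.2,interpolation=cv2.INTER_CUBIC))
E
```

```text
t 4.92 f [-121.1    0.6   33.7] F [0.3 0.4 0. ] w 0.4
shift [-1.7 -6.   6.5] turn [ 1.03 -0.28 -0.43]
```

View pics/w2.png

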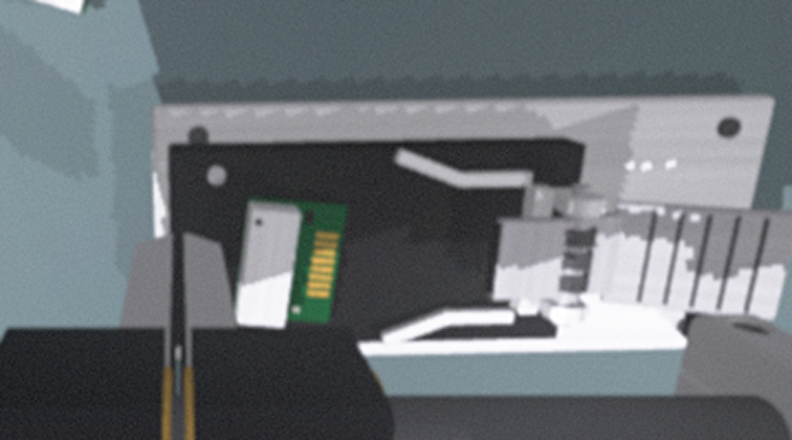

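The crop shows the fingertip about 3 mm behind the module's rear, laterally within 2 mm of its middle. Lower to push height and push.

arm_command --commands "-1 0 6 1 0 0 0; 0 0 1 0 0 0 0; 0 6 0 0 0 0 0; 0 6 0 0 0 0 0; 0 6 0 0 0 0 0; 0 6 0 0 0 0 0; 0 6 0 0 0 0 0; 0 5 0 0 0 0 0; 0 3 0 0 0 0 0; 0 0 0 0 0 0 0"

```text
time: 6.22
tool_pos: [0.4219, 0.0108, 0.0278]
ee_rot: [3.14, -0.006, 1.256]
wrist_force: [-0.4, 0.3, 0.8]
width: 0.0008
```

```bash
python3 go.py -69.5 0 27;  python3 - <<'E'
from go import *
s=look("wrist",["module","hinge","clip_nose","clip_tail","end_stop"]);im=s["img"]
for q in [(-125,34,22),(6,34,22),(57,17,43),(-54,29,25),(-24.5,12,32),(80,46,10)]:
    u=proj(s,fw(P,np.array(q)/1e3)[0]);cv2.circle(im,tuple(int(a) for a in u.round()),1,(0,0,255),-1)
cv2.imwrite("pics/w3.png",cv2.resize(im[120:320,240:600],None,fx=2.2,fy=2.2,interpolation=cv2.INTER_CUBIC))
E
```

```text
t 6.22 f [-78.8  -0.5  27.8] F [-0.4  0.3  0.8] w 0.8
shift [0.6 9.3 0.9] turn [ 0.11 -0.32 -0.44]
wrist module 0.94 [197.   99.2] [0.3766 0.1198 0.022 ]
wrist module 0.76 [355.2 236.5] [0.4433 0.0036 0.022 ]
wrist hinge 0.82 [442.5 238.1] [ 0.4977 -0.0115  0.031 ]
wrist hinge 0.52 [420.1 235.2] [ 0.4841 -0.0049  0.031 ]
wrist clip_nose 0.75 [403.5 241.8] [ 0.4739 -0.0098  0.0235]
wrist clip_tail 0.71 [498.6 242.8] [ 0.5298 -0.0232  0.036 ]
wrist end_stop 0.87 [418.2 234.4] [ 0.485  -0.0083  0.022 ]
```

View pics/w3.png

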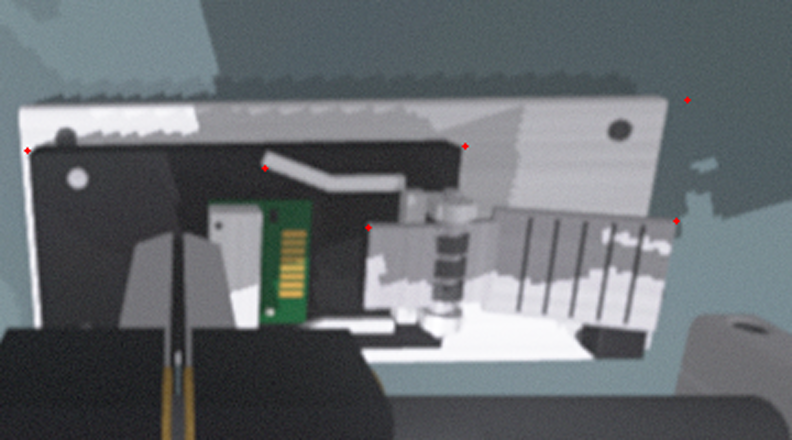

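Red model dots match the fixture within about 1 mm, and the module is now straight with its front at about x=-40. The fingers taper, so the tip is thinner than I assumed. Push on about 12 mm.

arm_command --commands "0 4 1 0 0 0 0; 0 4 0 0 0 0 0; 0 3 0 0 0 0 0; 0 0 0 0 0 0 0; 0 0 0 0 0 0 0"

```text
time: 7.15
tool_pos: [0.4318, 0.0078, 0.0276]
ee_rot: [-3.141, -0.006, 1.257]
wrist_force: [-1.6, 0.1, 1.1]
width: 0.0004
```

```bash
python3 go.py -69.5 0 27;  python3 - <<'E'
from go import *
s=snapshot("wrist");im=s["img"]
for x in (-44,-40.5): 
  for q in [(x+15.5,20,26),(x-15.5,19,34)]:
    u=proj(s,fw(P,np.array(q)/1e3)[0]);cv2.circle(im,tuple(int(a) for a in u.round()),1,(0,0,255) if x==-44 else (255,255,0),-1)
cv2.imwrite("pics/w4.png",cv2.resize(im[180:300,290:460],None,fx=4.5,fy=4.5,interpolation=cv2.INTER_CUBIC))
E
```

```text
t 7.15 f [-68.4  -0.3  27.6] F [-1.6  0.1  1.1] w 0.4
shift [ 0.3 -1.1  0.6] turn [-0.   -0.34 -0.42]
```

View pics/w4.png

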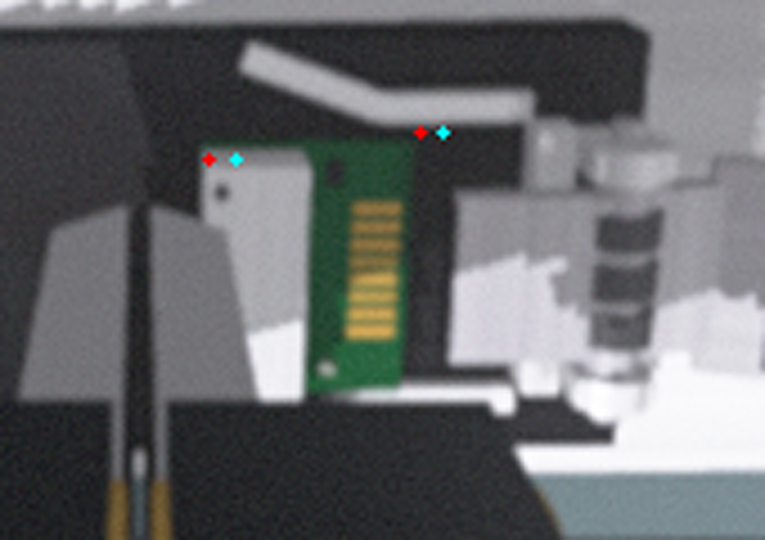

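The module is at about x=-45 (front px about 408, nose 455), y about -1, straight, and the fingertip half-width is about 8 mm. Back off, lift, open to 0.9 and go above the straddling position.

arm_command --commands "0 -4 0 0 0 0 0; 0 0 -20 0 0 0 0; 0 0 -20 0 0 0 0.9; 0 17 -5 0 0 -0.4 0.9; 0 17 0 0 -0.3 0 0.9; 0 17 0 0 0 0 0.9; 0 0 0 0 0 0 0.9; 0 0 0 0 0 0 0.9; 0 0 0 0 0 0 0.9"

```text
time: 8.32
tool_pos: [0.4752, -0.0067, 0.0704]
ee_rot: [-3.136, 0.001, 1.264]
wrist_force: [-0.7, -0.4, -0.3]
width: 0.0668
```

```bash
python3 go.py -20.5 -0.5 48
```

```text
t 8.32 f [-22.6  -1.1  70.4] F [-0.7 -0.4 -0.3] w 66.8
shift [ 0.7  2.3 22.4] turn [-0.34  0.06  0.  ]
```

arm_command --commands "0 2 0 0 0 0 0.9; 0 0 0 0 0 0 0.9; 0 0 11 0 0 0 0.9; 0 0 10 0 0 0 0.9; 0 0 0 0 0 0 0.9"

```text
time: 8.95
tool_pos: [0.4758, -0.007, 0.0473]
ee_rot: [-3.134, 0.001, 1.264]
wrist_force: [-0.4, -0.4, -0.2]
width: 0.0846
```

```bash
python3 go.py -20.5 -0.5 27;  python3 - <<'E'
from go import *
s=snapshot("wrist");im=s["img"]
for x in (-45,): 
  for q in [(x+15.5,20,26),(x-15.5,19,34)]:
    u=proj(s,fw(P,np.array(q)/1e3)[0]);cv2.circle(im,tuple(int(a) for a in u.round()),1,(0,0,255),-1)
cv2.imwrite("pics/w5.png",cv2.resize(im[150:350,140:500],None,fx=2.2,fy=2.2,interpolation=cv2.INTER_CUBIC))
E
```

```text
t 8.95 f [-22.   -1.2  47.3] F [-0.4 -0.4 -0.2] w 84.6
shift [ 0.7  1.6 20.3] turn [-0.42  0.07  0.02]
```

View pics/w5.png

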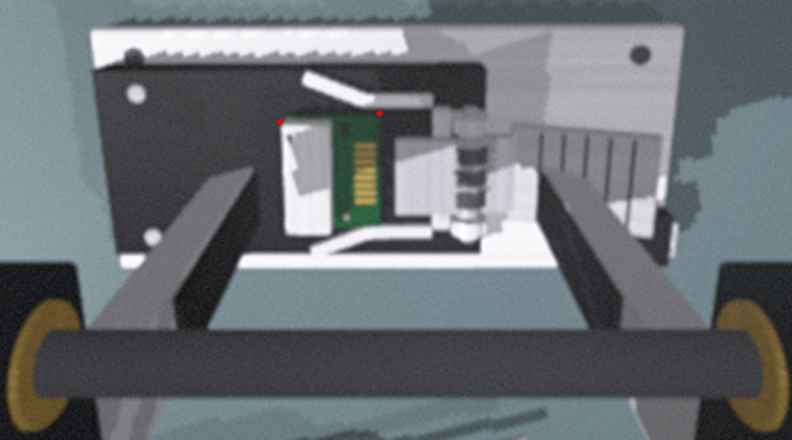

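The module's rear (crop 281) lies clear of the left finger (257), about 4 mm of gap; the right finger is over the tail just behind the hinge. Now press down.

arm_command --commands "0.5 0 6 -0.4 0 0 0.9; 0 0 5 0 0 0 0.9; 0 0 4 0 0 0 0.9; 0 0 4 0 0 0 0.9; 0 0 2 0 0 0 0.9; 0 0 0 0 0 0 0.9"

```text
time: 9.75
tool_pos: [0.4769, -0.0066, 0.0281]
ee_rot: [3.139, 0.001, 1.264]
wrist_force: [-3.5, 0.7, 6.8]
width: 0.0847
```

```bash
python3 go.py -20.5 -0.5 27;  python3 - <<'E'
from go import *
s=snapshot("wrist");im=s["img"]
cv2.imwrite("pics/w6.png",cv2.resize(im[150:350,140:500],None,fx=2.2,fy=2.2,interpolation=cv2.INTER_CUBIC))
E
```

```text
t 9.75 f [-21.1  -0.5  28.1] F [-3.5  0.7  6.8] w 84.7
shift [-0.   0.6  1.1] turn [0.14 0.05 0.03]
```

View pics/w6.png

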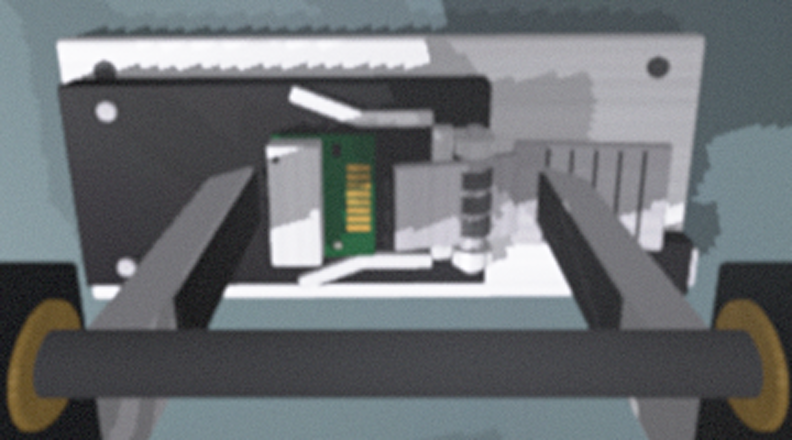

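The gap behind the module is small and clear, and the nose looks raised. Wrist force of 7 N up at z=28 puts the clip at about 0.24 rad. Press 1 mm more and begin pushing.

arm_command --commands "0 0 1.5 0 0 0 0.9; 0 0 0.5 0 0 0 0.9; 0 3 0.4 0 0 0 0.9; 0 3 0.4 0 0 0 0.9; 0 3 0.4 0 0 0 0.9; 0 0 0.3 0 0 0 0.9"

```text
time: 10.55
tool_pos: [0.4812, -0.0076, 0.0282]
ee_rot: [-3.134, 0.001, 1.265]
wrist_force: [-1.0, -0.6, 5.6]
width: 0.0845
```

```bash
python3 go.py -1 -0.5 26.5
```

```text
t 10.55 f [-16.7  -0.2  28.2] F [-1.  -0.6  5.6] w 84.5
shift [-0.3 15.7  1.6] turn [-0.45  0.06  0.05]
```

arm_command --commands "0 3 1.2 -0.4 0 0 0.9; 0 4 0.8 0 0 0 0.9; 0 4 0.8 0 0 0 0.9; 0 0 0.8 0 0 0 0.9"

```text
time: 11.05
tool_pos: [0.4884, -0.0094, 0.0264]
ee_rot: [-3.132, 0.001, 1.265]
wrist_force: [-1.6, 0.4, 4.9]
width: 0.0842
```

```bash
python3 go.py -1 -0.5 26.5;  python3 - <<'E'
from go import *
s=snapshot("wrist");im=s["img"]
for x in (-35,-27.5): 
  for q in [(x+15.5,20,26),(x-15.5,19,34)]:
    u=proj(s,fw(P,np.array(q)/1e3)[0]);cv2.circle(im,tuple(int(a) for a in u.round()),1,(0,0,255) if x==-35 else (255,255,0),-1)
cv2.imwrite("pics/w7.png",cv2.resize(im[150:350,140:500],None,fx=2.2,fy=2.2,interpolation=cv2.INTER_CUBIC))
E
```

```text
t 11.05 f [-9.3  0.3 26.4] F [-1.6  0.4  4.9] w 84.2
shift [-0.9  8.3 -0.1] turn [-0.52  0.03  0.09]
```

View pics/w7.png

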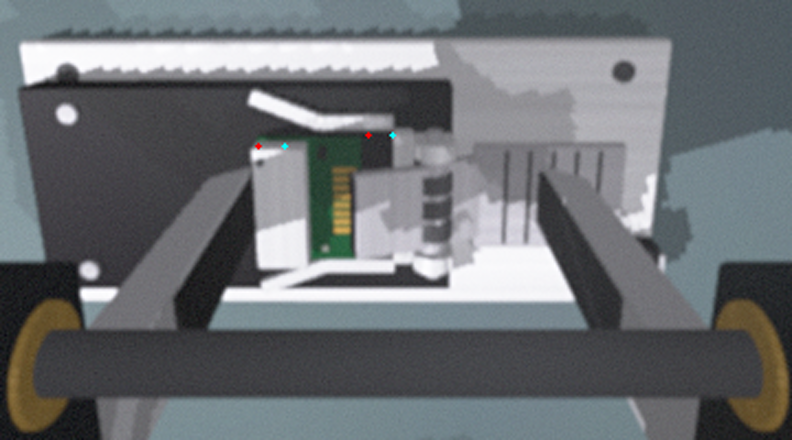

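The module is at about x=-37 with its tongue front (crop 362) passing beneath the raised nose (355), so the fit is right. Keep pushing to the stop, about 10 mm more.

arm_command --commands "-0.5 4 0.5 -0.4 0 0 0.9; 0 4 0.4 0 0 0 0.9; 0 4 0.4 0 0 0 0.9; 0 0 0.4 0 0 0 0.9"

```text
time: 11.6
tool_pos: [0.4979, -0.0123, 0.0259]
ee_rot: [-3.134, -0.0, 1.266]
wrist_force: [-3.6, 0.2, 5.4]
width: 0.0849
```

```bash
python3 go.py -0.5 -0.5 26.5
```

```text
t 11.6 f [ 0.7  0.4 25.9] F [-3.6  0.2  5.4] w 84.9
shift [-0.9 -1.2 -0.6] turn [-0.43 -0.01  0.12]
```

arm_command --commands "0 2 0.3 0 0 0 0.9; 0 2 0.3 0 0 0 0.9"

```text
time: 11.85
tool_pos: [0.4978, -0.0123, 0.0252]
ee_rot: [-3.123, 0.0, 1.266]
wrist_force: [-7.7, 2.2, 7.2]
width: 0.0846
```

```bash
python3 go.py -0.5 -0.5 26.5;  python3 - <<'E'
from go import *
s=snapshot("wrist");im=s["img"]
for x in (-30.5,-27.5): 
  for q in [(x+15.5,20,26),(x-15.5,19,34)]:
    u=proj(s,fw(P,np.array(q)/1e3)[0]);cv2.circle(im,tuple(int(a) for a in u.round()),1,(0,0,255) if x==-30.5 else (255,255,0),-1)
cv2.imwrite("pics/w8.png",cv2.resize(im[180:310,200:370],None,fx=4.5,fy=4.5,interpolation=cv2.INTER_CUBIC))
E
```

```text
t 11.85 f [ 0.6  0.4 25.2] F [-7.7  2.2  7.2] w 84.6
shift [-0.9 -1.2 -1.3] turn [-1.05  0.02  0.13]
```

View pics/w8.png

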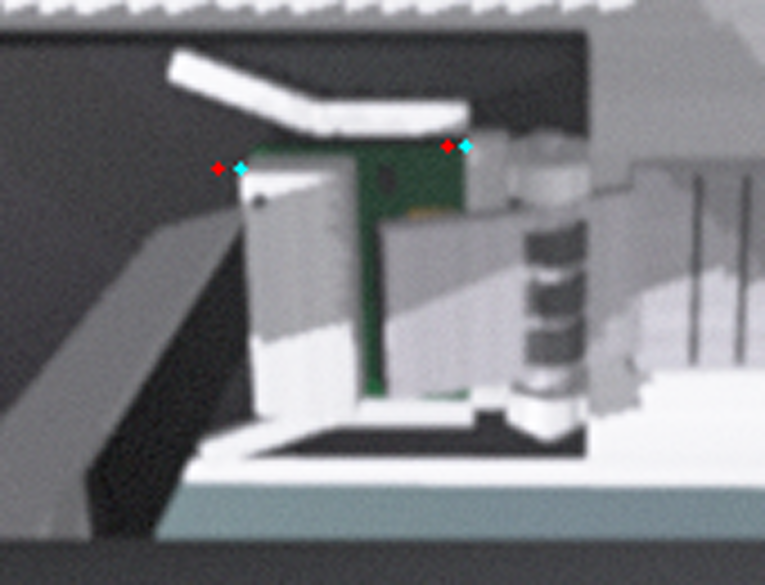

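The module is home (cyan dots for x=-27.5 match, and force rose with no motion). Back off slightly with the clip still open, then lift straight up.

arm_command --commands "0 -1.5 0 0 0 0 0.9; 0 -1.5 0 0 0 0 0.9; 0 0 -3 0 0 0 0.9; 0 0 -6 0 0 0 0.9; 0 0 -12 0 0 0 0.9; 0 0 -25 0 0 0 0.9; 0 0 -40 0 0 0 0.9; 0 0 -40 0 0 0 0.9; 0 0 -30 0 0 0 0.9; 0 0 0 0 0 0 0.9"

```text
time: 13.15
tool_pos: [0.4978, -0.0127, 0.1866]
ee_rot: [-3.124, 0.001, 1.266]
wrist_force: [0.9, 0.3, 0.0]
width: 0.0849
```

```bash
python3 go.py;  python3 - <<'E'
from go import *
s=snapshot("wrist");im=s["img"]
for x in (-30.5,-27.5): 
  for q in [(x+15.5,20,26),(x-15.5,19,34)]:
    u=proj(s,fw(P,np.array(q)/1e3)[0]);print(x,u.round(1))
u=proj(s,fw(P,np.array([-30,0,25])/1e3)[0]).astype(int);print(u)
x,y=u-[40,30]
cv2.imwrite("pics/w9.png",cv2.resize(im[y:y+70,x:x+130],None,fx=6,fy=6,interpolation=cv2.INTER_CUBIC));print(x,y)
E
```

```text
t 13.15 f [7.000e-01 1.000e-01 1.866e+02] F [0.9 0.3 0. ] w 84.9
-30.5 [310.9 171.2]
-30.5 [284. 173.]
-27.5 [313.4 171.2]
-27.5 [286.6 173. ]
[298 187]
258 157
```

Picture viewing limit is reached; check numerically using intensity profiles along the module and the detector.

```bash
python3 - <<'E'
from go import *
for n in("wrist","top","side"):
    s=look(n,["module"],);im=cv2.cvtColor(s["img"],cv2.COLOR_BGR2GRAY).astype(np.float32)
    if n!="wrist":continue
    def prof(pts):
        u=np.array([proj(s,w) for w in fw(P,np.array(pts)/1e3)],np.float32)
        return [cv2.remap(c,u[:,:1].copy(),u[:,1:].copy(),cv2.INTER_LINEAR).ravel().astype(int) for c in (s["img"][...,1],s["img"][...,2])]
    for y in(15,10,0,-10):
        X=list(range(-56,-22,2));print("y",y,"z34 from -56:",*prof([(x,y,34) for x in X])[0])
    Y=list(range(-28,29,2));print("x-38 y -28..28:",*prof([(-38,y,34) for y in Y])[0])
    X=list(range(-32,-4));g,r=prof([(x,17,26) for x in X]);print("g-r y17 x-32..:",*(g-r))
E
```

```text
wrist module 0.8 [189.9 108.3] [0.3772 0.1213 0.022 ]
wrist module 0.75 [255.1  38.3] [0.4743 0.1657 0.022 ]
wrist module 0.66 [302.9 185.7] [ 0.4723 -0.0031  0.022 ]
y 15 z34 from -56: 60 61 58 60 60 58 79 125 143 164 165 165 165 164 131 71 60
y 10 z34 from -56: 61 61 62 61 58 59 106 207 228 232 239 236 231 232 173 79 145
y 0 z34 from -56: 59 61 62 59 61 57 105 226 237 237 237 235 237 236 172 85 147
y -10 z34 from -56: 62 60 63 60 62 57 110 232 237 237 238 235 236 234 174 86 144
x-38 y -28..28: 88 142 225 230 208 234 237 237 237 237 238 236 238 237 237 237 236 237 238 232 188 161 165 139 83 51 87 147 150
g-r y17 x-32..: 3 1 2 5 12 19 21 19 16 16 19 24 26 23 22 22 23 23 21 9 3 1 0 -2 -2 -1 -1 -1
top module 0.77 [256.4 244.4] [0.4622 0.1729 0.022 ]
top module 0.58 [281.6 288.2] [0.3677 0.1176 0.022 ]
side module 0.73 [345.2 283.3] [0.47   0.1834 0.022 ]
side module 0.59 [400.1 272.4] [0.3679 0.1371 0.022 ]
side module 0.58 [361.9 214.6] [ 0.4626 -0.0049  0.022 ]
```

```bash
python3 -c "
from bench import robot
print(robot.close_job())"
```

```text
the job is handed in; nothing more can be done
None
```

The module is loaded in the fixture and the job is handed in at about 13 s of the 51 s allowed; no verdict was reported.

**What I did:**
- I pushed the module along the bed with closed fingers to x ≈ -45 mm, which also straightened it.
- I then opened the hand to 85 mm. One fingertip pressed the clip's tail to about 0.23–0.3 rad, estimated from tip height, with 5–7 N of upward force at the wrist. The other fingertip pushed the module in until it stopped moving and the resisting force rose to about 8 N.
- I lifted the hand straight up to z ≈ 0.19 m.

**Last checks, by image intensity profiles:**
- The can's rear edge is at about x = -43.5 mm and straight across the width, and the tongue's front is at about -13 mm. That puts the module at x ≈ -28 mm (home is -27.5).
- It lies within about 1–2 mm of the middle line.
- The wrist force is back to about zero.

**Not confirmed or in disagreement:**
- The clip closing on the tongue was not seen directly, because the picture limit was reached. It is inferred from the module's position and the lifted hand.
- After the lift, the hand's reading showed no backward shift, so the small back-off I commanded before lifting may not have happened. The final position shows no harm from it.
- The detector's raw points for the module differ: the wrist camera is about 1 mm off, the side camera about 7 mm off, and the last top view missed it. I relied on the edge profiles.
- I did not re-measure the bottle, reel or screwdriver. The hand only came low over the fixture, well clear of them.

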